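# Put the row of colour jars back in tile order

### The arm

A 6-joint arm with a two-finger parallel gripper is mounted at the origin on the work surface. World frame = base frame: x ahead of the robot, y to its left, z up, the work surface at z = 0. Lengths are in mm, angles in rad, forces in N, time in s.
With the tool pointing down it reaches from about 350 to 775 mm from the base axis. Payload 7.3 kg.
Tool frame: the origin (TCP) lies midway between the tips of the shut fingers; the grasp point (between the pads) lies 19 mm behind it; z points along the fingers, y is the line along which they close (so a half turn about z gives the same grasp; the last joint's range is limited). The gripper opens to 92 mm and grips with 3 to 60 N. Pads are 19 mm wide; open, the fingers measure 130 mm over their backs; the gripper's body (75 mm by 190 mm) begins 47 mm behind the grasp point.
Start: joints at [-1.368, 0.342, 1.524, -0, 1.275, -0.146], TCP at [179.452, -493.398, 226.741] pointing down, gripper open.
Joint ranges: [-2.53, 2.53], [-0.77, 2.02], [0.04, 2.7], [-1, 4.14], [0.28, 2.66], [-3.11, 3.11]. Speed limits (rad/s): [2.57, 2.57, 3.14, 3.14, 3.14, 3.14].

### API

Orientations are given as [roll, pitch, yaw] about the fixed x, y, z axes, in that order (R = Rz(yaw) Ry(pitch) Rx(roll)).
In Python, from plant import monitor, optics, workorder gives the robot as it stands. The module is installed in compiled form; this text tells all that it offers.
- The arm moves only by the tool servo_tool, never from a script. Its arguments are lists of equal length, an entry for each row: "linear": the shift along the tool's x, y, z as a fraction of full scale, a list of three; "spin": the turn about the tool's z as a fraction of full scale. In form: {"linear": [[dx, dy, dz], ...], "spin": [spin, ...]}. A call has exactly 8 rows; each row shifts and turns the commanded pose from where the row before left it, along the tool's axes as they then stand; what a row does not reach is not made up. Full scale, the value 1, is 200 mm for a shift and 90 degrees for a turn. A row lasts 1/8 s, in which the tool goes at most 62.5 mm and 10.7 degrees, less where a joint would pass 70% of its speed; a pose out of reach is approached as far as the arm can. A call with a number of a shift or a turn outside -1 to 1 is refused whole. A call with a gripper value outside its range is refused whole. "hand" is the opening, from -1 (shut) to 1 (fully open), set as the call begins (left out, the last holds). The fingers move at their own pace and stop on an object; the grip force is fixed at half the most. Time passes only in rows, so rows that do not move let the fingers close, or fill a call up. It gives the time, the measured TCP pose, the force, the opening and the grip force at its end, in the units of the state.
- monitor.get_obs(): the state, without advancing time (a new reading comes with each control period).
- optics.capture(name): name is "scene" or "top" or "wrist"; returns a dict with "frame" (480x640x3 uint8, blue, green, red), "K" (3x3 intrinsics, pixels), "D" ([k1, k2, p1, p2, k3] as OpenCV has them; the pictures are not rectified), "world_to_cam" (4x4, takes a point from world to camera coordinates). Camera axes: x right, y down, z forward; pixel columns grow to the right and rows downward; lengths in mm; the calibration is good to about 2 mm. A picture is of the moment at which its call begins. There is no depth.
- workorder.close_job(): hands the job in; it is judged then, once.
The state is a dict: "time": time; "joint_positions": joint angles; "dq": joint speeds; "tau": joint torques, N m; "tool_pos": TCP position; "tcp_rot": TCP orientation; "contact_force": force on the tool from outside, world axes, zero at the start; "moment": the same for the moment, N m; "grip_width": finger opening in mm; "finger_force": force on a finger pad.
Only numpy, scipy, OpenCV 4.12 (cv2) and the standard library are available. Lean on these libraries where they do the work, as an engineer would, in place of code of your own. Each camera call takes 0.05 s, during which the arm holds its last target. There are 200 camera calls.

### The job

Move the four colour jars from the carrying tray to the painter's colour rack, so that the row of jars follows the row of fired test tiles: each jar upright on the floor of the place behind the tile of its own colour. Set them down, do not let them fall, and leave the black jar, which is already in the rack, in its place.

Things in the scene. Friction and masses are not known exactly. Their poses are not given: they have to be found in the camera images.
- jar_red: closed red colour jar: red body 50 mm across and 56 mm high, white screw lid 49 mm across; the lid's top, 76 mm above the jar's underside, is painted red. Weighs 110 to 230 g. Origin: centre of its underside; z up. At the start it stands in one of the tray's compartments, its x axis across the tray's row, its y axis along it
- jar_yellow: closed yellow colour jar: yellow body 50 mm across and 56 mm high, white screw lid 49 mm across; the lid's top, 76 mm above the jar's underside, is painted yellow. Weighs 110 to 230 g. Origin: centre of its underside; z up. At the start it stands in one of the tray's compartments, its x axis across the tray's row, its y axis along it
- jar_green: closed green colour jar: green body 50 mm across and 56 mm high, white screw lid 49 mm across; the lid's top, 76 mm above the jar's underside, is painted green. Weighs 110 to 230 g. Origin: centre of its underside; z up. At the start it stands in one of the tray's compartments, its x axis across the tray's row, its y axis along it
- jar_blue: closed blue colour jar: blue body 50 mm across and 56 mm high, white screw lid 49 mm across; the lid's top, 76 mm above the jar's underside, is painted blue. Weighs 110 to 230 g. Origin: centre of its underside; z up. At the start it stands in one of the tray's compartments, its x axis across the tray's row, its y axis along it
- tile_red: fired test tile 42 x 42 x 5 mm, white with red glaze, fixed on the ledge of the dark wooden rack in front of the red jar's place. Origin: centre of its underside, 12 mm above the bench; z vertical, x level, from the ledge across the row. Centre of the place: 62 mm along +x, y = 0, its floor 6 mm below the origin. The tile slopes 20 degrees, upper edge 25 mm above the bench
- tile_yellow: fired test tile 42 x 42 x 5 mm, white with yellow glaze, fixed on the ledge of the dark wooden rack in front of the yellow jar's place. Origin: centre of its underside, 12 mm above the bench; z vertical, x level, from the ledge across the row. Centre of the place: 62 mm along +x, y = 0, its floor 6 mm below the origin. The tile slopes 20 degrees, upper edge 25 mm above the bench
- tile_green: fired test tile 42 x 42 x 5 mm, white with green glaze, fixed on the ledge of the dark wooden rack in front of the green jar's place. Origin: centre of its underside, 12 mm above the bench; z vertical, x level, from the ledge across the row. Centre of the place: 62 mm along +x, y = 0, its floor 6 mm below the origin. The tile slopes 20 degrees, upper edge 25 mm above the bench
- tile_blue: fired test tile 42 x 42 x 5 mm, white with blue glaze, fixed on the ledge of the dark wooden rack in front of the blue jar's place. Origin: centre of its underside, 12 mm above the bench; z vertical, x level, from the ledge across the row. Centre of the place: 62 mm along +x, y = 0, its floor 6 mm below the origin. The tile slopes 20 degrees, upper edge 25 mm above the bench
- tray: light plywood carrying tray, fixed: a row of five compartments 71 mm apart along its y axis, 66 mm square inside, floor 6 mm and walls 24 mm above the bench, a hand-rail 69 mm high at each end. Four hold the jars; one, any of the five, a white cup 55 mm high. Origin: on the bench under the middle compartment. It stands to the left or the right of the rack
- jar_black: black jar, shaped as the others, already in its place behind the black tile in the rack (any of the five). Origin: centre of its underside, z up. The rack, fixed: five places in a row, 71 mm apart, 66 mm square inside, floor 6 mm, walls 24 mm and end boards 32 mm above the bench; a ledge along one side carries one tile to each place
Not all that is in view belongs to the job. There is more than one size of the jar_red; the job needs the smaller.

How it is judged:
By the outcome, as a careful person would: the job done as asked, in the order asked, and still so for the second after the job is handed in, with the robot touching nothing.
It also fails if it takes over 128 s, if anything falls off the work surface, if the arm or the gripper's body presses on something with over 40 N, if the wrist force passes 120 N, or if a joint passes its speed limit or range.

## Working session

There is one attempt and no reset: what is moved stays moved. The work goes in short steps, Python scripts to look and compute and a tool call to move; the robot and the scene stay as the last step left them, time stands still between calls to the robot, and variables do not carry over. Pictures are saved under pics/ and viewed, at most 14 in all, crops included, and the job is handed in when it is done.

Besides the shell and the picture viewer there is one more tool, called after ">>>" in YAML: its name, and indented under it one key for each argument. servo_tool: Moves the arm, as the interface text tells. Shift numbers are shares of 200 mm and turn numbers shares of 90 degrees, none past 1 either way. Its arguments: {"type":"object","properties":{"linear":{"type":"array","items":{"type":"array","items":{"type":"number","minimum":-1,"maximum":1}}},"spin":{"type":"array","items":{"type":"number","minimum":-1,"maximum":1}},"hand":{"type":"number"}},"required":["linear","spin"]}

```bash
mkdir -p pics; python3 - <<'E'
from plant import monitor, optics
import cv2,numpy as np
o=monitor.get_obs(); print({k:np.round(v,3).tolist() for k,v in o.items()})
for n in("scene","top"):
    c=optics.capture(n); cv2.imwrite(f"pics/{n}0.png",c["frame"]); print(n,np.round(c["K"],1).tolist(),c["D"],np.round(c["world_to_cam"],3).tolist())
E
```

```text
{'time': 0.0, 'joint_positions': [-1.368, 0.343, 1.525, 0.0, 1.275, -0.146], 'dq': [0.001, 0.001, 0.001, 0.001, 0.001, 0.0], 'tau': [-0.001, -43.124, -24.422, 0.072, 0.056, -0.0], 'tool_pos': [179.387, -492.968, 226.041], 'tcp_rot': [-3.14, -0.0, 0.349], 'contact_force': [-0.026, 0.371, 0.26], 'moment': [0.011, 0.009, -0.04], 'finger_force': 0.0, 'grip_width': 91.63}
scene [[452.8, 0.0, 321.0], [0.0, 452.8, 237.5], [0.0, 0.0, 1.0]] [-0.10387703  0.          0.          0.          0.        ] [[0.775, 0.632, 0.006, -329.432], [0.509, -0.618, -0.599, -190.89], [-0.375, 0.467, -0.801, 1115.048], [0.0, 0.0, 0.0, 1.0]]
top [[573.8, 0.0, 317.6], [0.0, 573.8, 239.6], [0.0, 0.0, 1.0]] [0.01411204 0.         0.         0.         0.        ] [[0.025, -1.0, 0.001, -17.769], [-0.987, -0.025, -0.157, 435.204], [0.157, 0.003, -0.988, 1297.188], [0.0, 0.0, 0.0, 1.0]]
```

View pics/top0.png

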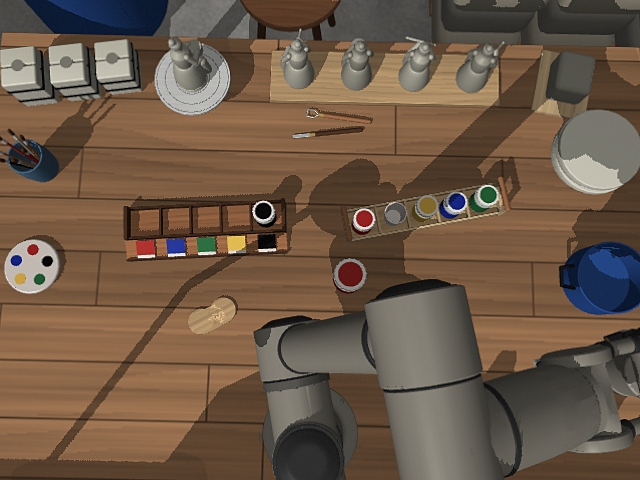

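View pics/scene0.png

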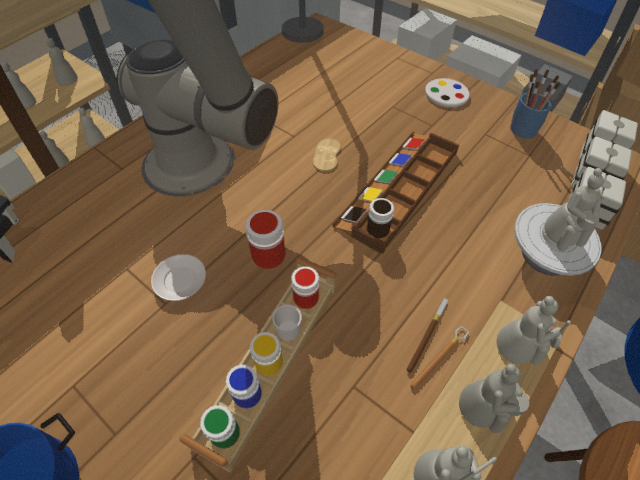

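The top view shows these candidates:
- **Red:** the small jar in the tray at (363,220) and the large jar on the bench at (350,275). There are also the palette dab at (33,250) and the red tile at (146,248). I choose the tray jar.
- **Other jars:** yellow (427,207), blue (454,205), green (486,197). The cup is at (395,213) and the black jar at (264,212).
- **Tiles, left to right:** red 146, blue 176, green 206, yellow 236, black 266, all at row 245 or so.

Next I'll take enlarged crops from both views.

```bash
python3 - <<'E'
import cv2,numpy as np
def crop(f,x,y,w,h,s): 
    r=cv2.resize(cv2.imread(f)[y:y+h,x:x+w],None,fx=s,fy=s,interpolation=cv2.INTER_CUBIC)
    for i in range(0,w,10): cv2.line(r,(i*s,0),(i*s,6 if i%50 else 16),(255,255,0),1)
    for i in range(0,h,10): cv2.line(r,(0,i*s),(6 if i%50 else 16,i*s),(255,255,0),1)
    return r
cv2.imwrite("pics/c1.png",np.vstack([crop("pics/top0.png",340,180,180,70,4),crop("pics/top0.png",120,195,180,70,4)]))
a=crop("pics/scene0.png",180,260,170,200,3-0);b=crop("pics/scene0.png",335,130,130,120,2)
cv2.imwrite("pics/c2.png",a)
cv2.imwrite("pics/c3.png",crop("pics/scene0.png",330,130,135,120,5))
E
```

```text
(no output)
```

View pics/c1.png

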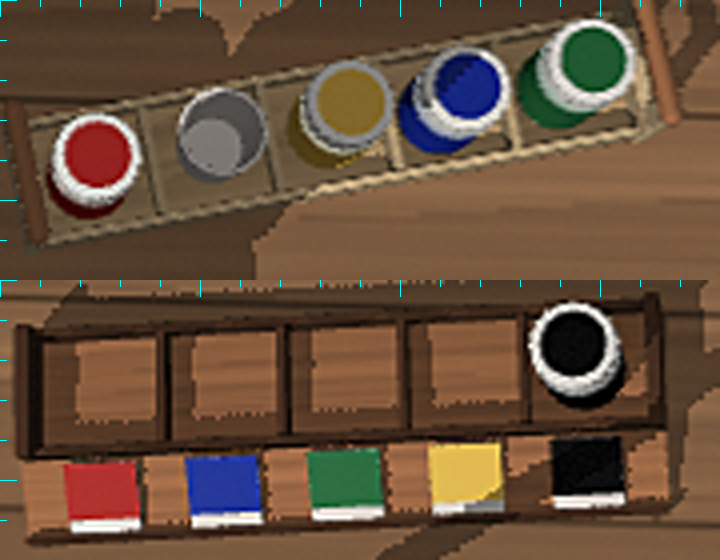

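View pics/c2.png

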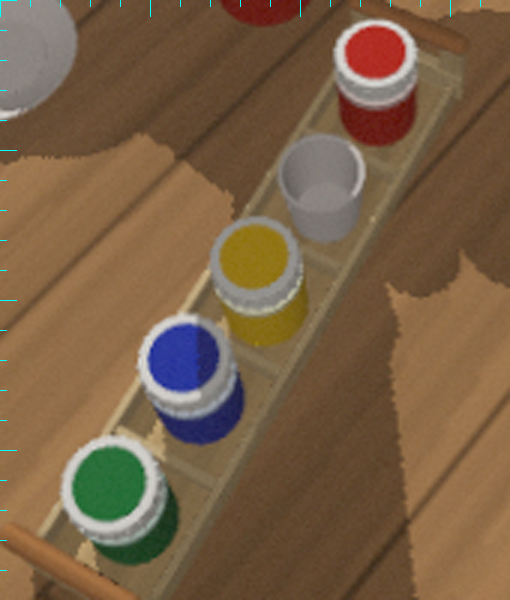

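View pics/c3.png

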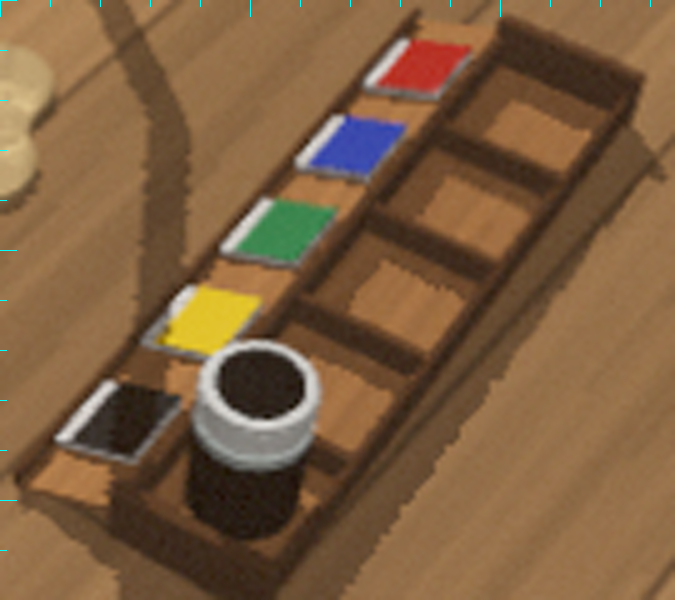

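In the crops, the lid centres (crop pixels) are:
- **Top:** red (98,154), yellow (349,101), blue (468,86), green (593,58).
- **Scene:** red (376,51), yellow (254,255), blue (184,357), green (109,483).

The tile order is red, blue, green, yellow, black. Next I'll triangulate.

```bash
cat >h.py <<'E'
import numpy as np,cv2
from plant import optics
def cams(): return {n:{k:np.array(v,float) for k,v in optics.capture(n).items() if k!="frame"} for n in("scene","top")}
def und(c,p): return cv2.undistortPoints(np.array([[p]],float),c["K"],c["D"])[0,0]
def tri(c1,p1,c2,p2):
    X=cv2.triangulatePoints(c1["world_to_cam"][:3],c2["world_to_cam"][:3],und(c1,p1),und(c2,p2))[:,0]; return X[:3]/X[3]
def onplane(c,p,z):
    W=c["world_to_cam"];R=W[:3,:3];o=-R.T@W[:3,3];d=R.T@np.r_[und(c,p),1];return o+d*(z-o[2])/d[2]
E
python3 - <<'E'
from h import *
C=cams()
def px(p,off,s): return (off[0]+(p[0]+.5)/s-.5, off[1]+(p[1]+.5)/s-.5)
A=lambda p:px(p,(340,180),4); B=lambda p:px(p,(120,195),4); S=lambda p:px(p,(180,260),3); R=lambda p:px(p,(330,130),5)
P={'jr':(A((98,154)),S((376,51))),'jy':(A((349,101)),S((254,255))),'jb':(A((468,86)),S((184,357))),'jg':(A((593,58)),S((109,483))),
'jk':(B((574,63)),R((263,383))),'tr':(B((103,216)),R((420,67))),'tb':(B((225,210.5)),R((351,145))),'tg':(B((346,204)),R((279.5,230))),'ty':(B((467,199)),R((201,320))),'tk':(B((588,192.5)),R((120,421)))}
for k,(t,s) in P.items():
    z=82 if k[0]=='j' else 17
    print(k,tri(C["top"],t,C["scene"],s).round(1),"top@z",onplane(C["top"],t,z).round(1)[:2],"scene@z",onplane(C["scene"],s,z).round(1)[:2])
# rack end-board outer/inner corners at z=32 (top view)
for p in [(18,45),(42,42),(20,178),(44,175),(650,15),(665,150)]: print(p,onplane(C["top"],B(p),32).round(1))
# divider ends z=24
for p in [(165,42),(286,38),(405,35),(523,32),(167,168),(288,164),(408,160),(528,152)]: print(p,onplane(C["top"],B(p),24).round(1))
E
```

```text
jr [ 478.5 -110.6   84.1] top@z [ 479.4 -110.2] scene@z [ 477.1 -110.3]
jy [ 512.2 -252.3   83.5] top@z [ 513.5 -251.4] scene@z [ 510.7 -253.2]
jb [ 523.  -318.7   83.9] top@z [ 523.9 -318.5] scene@z [ 521.8 -319. ]
jg [ 540.6 -389.5   84.7] top@z [ 541.9 -389.3] scene@z [ 539.  -390.2]
jk [490.5 117.1  83.5] top@z [491.4 117.7] scene@z [489.4 117.7]
tr [405.7 395.5  16.6] top@z [406.5 396. ] scene@z [405.2 394.2]
tb [410.5 324.1  17.3] top@z [411.5 325. ] scene@z [409.5 323.3]
tg [416.1 253.5  17.1] top@z [417.2 254.5] scene@z [415.2 252.5]
ty [420.9 182.8  17.3] top@z [422.  183.7] scene@z [419.9 181.9]
tk [427.1 112.4  15.4] top@z [427.6 112.9] scene@z [427.2 110.4]
(18, 45) [504.2 448.4  32. ]
(42, 42) [506.3 434.5  32. ]
(20, 178) [425.5 441.1  32. ]
(44, 175) [427.6 427.3  32. ]
(650, 15) [531.8  79.3  32. ]
(665, 150) [451.5  67.7  32. ]
(165, 42) [509.9 364.9  24. ]
(286, 38) [514.2 293.9  24. ]
(405, 35) [517.8 223.9  24. ]
(523, 32) [521.4 154.4  24. ]
(167, 168) [434.8 358.7  24. ]
(288, 164) [438.9 288.2  24. ]
(408, 160) [443.1 218.3  24. ]
(528, 152) [449.7 148.3  24. ]
```

>>> servo_tool:
  linear:
    - [0,0,0]
    - [0,0,0]
    - [0,0,0]
    - [0,0,0]
    - [0,0,0]
    - [0,0,0]
    - [0,0,0]
    - [0,0,0]
  spin: [-0.115,-0.115,-0.115,-0.115,-0.115,-0.115,-0.115,-0.112]
  hand: 1

```text
time: 1.2
tool_pos: [179.4, -493.3, 226.5]
tcp_rot: [3.142, -0.0, 1.795]
contact_force: [-0.6, -0.0, 0.1]
grip_width: 92.0
finger_force: 0.0
```

```bash
cat >>h.py <<'E'
from plant import monitor
def go(x,y,z,psi=None):
    o=monitor.get_obs();p=np.array(o["tool_pos"]);y0=o["tcp_rot"][2]
    R=cv2.Rodrigues(np.array([0,0,y0]))[0]@np.diag([1,-1,-1.])
    d=R.T@(np.array([x,y,z])-p)
    print("pos",p.round(1),"rpy deg",np.degrees(o["tcp_rot"]).round(2),"t",o["time"],"total lin",(d/200).round(3),"/8",(d/1600).round(4),"/6",(d/1200).round(4), "spin",None if psi is None else round(-(psi-np.degrees(y0))/90,4),"grip",o["grip_width"],"dist",np.linalg.norm(d).round())
E
python3 - <<'E'
from h import *
C=cams()
print("big red",tri(C["top"],(349.5,274),C["scene"],(265,223)))
go(478.5,-110.6,180,102.5)
E
```

```text
big red [350.12872123 -78.09645655 105.48681557]
pos [ 179.4 -493.3  226.6] rpy deg [-1.8000e+02 -2.0000e-02  1.0258e+02] t 1.3 total lin [1.542 1.876 0.233] /8 [0.1927 0.2345 0.0291] /6 [0.257  0.3127 0.0388] spin 0.0009 grip 91.83514728062337 dist 488.0
```

```bash
python3 - <<'E'
from h import *
go(540.6,-389.5,170,102.5)
E
```

```text
pos [ 179.4 -493.3  226.6] rpy deg [-1.8000e+02 -2.0000e-02  1.0258e+02] t 1.3 total lin [0.113 1.876 0.283] /8 [0.0141 0.2344 0.0354] /6 [0.0189 0.3126 0.0471] spin 0.0009 grip 91.83514728062337 dist 380.0
```

>>> servo_tool:
  linear:
    - [0.014,0.234,0.035]
    - [0.014,0.234,0.035]
    - [0.014,0.234,0.035]
    - [0.014,0.234,0.035]
    - [0.014,0.234,0.035]
    - [0.014,0.234,0.035]
    - [0.014,0.234,0.035]
    - [0.014,0.236,0.036]
  spin: [0,0,0,0,0,0,0,0]

```text
time: 2.3
tool_pos: [541.9, -389.7, 170.1]
tcp_rot: [-3.141, -0.0, 1.785]
contact_force: [0.0, -0.4, -0.0]
grip_width: 92.0
finger_force: 0.0
```

```bash
python3 - <<'E'
from h import *
c=optics.capture("wrist"); cv2.imwrite("pics/w1.png",c["frame"])
print(c["K"],c["D"])
cd={k:np.array(v,float) for k,v in c.items() if k!="frame"}
# predicted pixels of lid tops
W=cd["world_to_cam"]
for n,p in dict(g=(540.6,-389.5,82),b=(523,-318.7,82),y=(512.2,-252.3,82)).items():
    print(n,cv2.projectPoints(np.array([p],float),cv2.Rodrigues(W[:3,:3])[0],W[:3,3],cd["K"],cd["D"])[0].ravel().round(1))
go(540.6,-389.5,40,102.5)
E
```

```text
[[377.25660239   0.         322.19524222]
 [  0.         377.25660239 243.93561749]
 [  0.           0.           1.        ]] [0.01295734 0.         0.         0.         0.        ]
g [321.8 248. ]
b [318.3 135.6]
y [324.2  13.9]
pos [ 546.5 -386.7  168.5] rpy deg [ 1.7986e+02 -1.0000e-01  1.0246e+02] t 2.35 total lin [-0.007 -0.032  0.642] /8 [-0.0009 -0.004   0.0803] /6 [-0.0012 -0.0053  0.1071] spin -0.0005 grip 92.00880893333829 dist 129.0
```

View pics/w1.png

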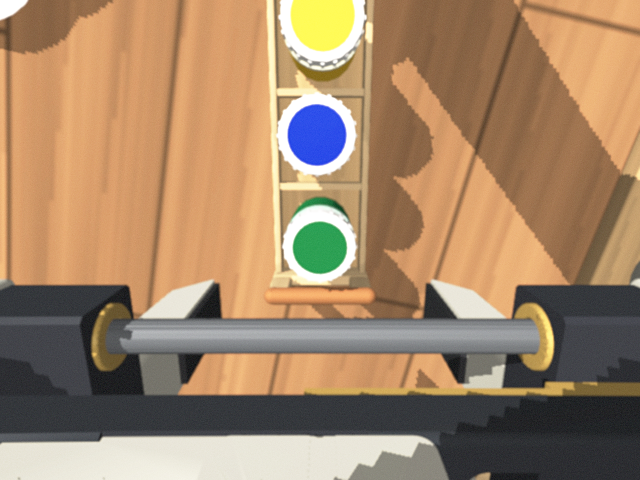

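Wrist view: green lid at (320,248), blue at (316,134), yellow at (322,17). These lie within about 2 px of my predictions, so the positions hold.

```bash
python3 - <<'E'
from h import *
optics.capture("wrist");optics.capture("wrist");optics.capture("wrist")
go(540.6,-389.5,42,102.5)
E
```

```text
pos [ 540.8 -389.6  169.6] rpy deg [-1.7994e+02 -6.0000e-02  1.0245e+02] t 2.5 total lin [ 0.001 -0.001  0.638] /8 [ 0.0001 -0.0001  0.0798] /6 [ 1.000e-04 -1.000e-04  1.064e-01] spin -0.0006 grip 91.8726545149848 dist 128.0
```

>>> servo_tool:
  linear:
    - [0,0,0.12]
    - [0,0,0.16]
    - [0,0,0.16]
    - [0,0,0.12]
    - [0,0,0.07]
    - [0,0,0.028]
    - [0,0,0]
    - [0,0,0]
  spin: [0,0,0,0,0,0,0,0]

```text
time: 3.5
tool_pos: [540.9, -390.8, 40.1]
tcp_rot: [3.141, 0.002, 1.789]
contact_force: [-0.7, 0.1, 0.7]
grip_width: 92.0
finger_force: 0.0
```

>>> servo_tool:
  linear:
    - [0,0,0]
    - [0,0,0]
    - [0,0,0]
    - [0,0,0]
    - [0,0,0]
    - [0,0,0]
    - [0,0,0]
    - [0,0,0]
  spin: [0,0,0,0,0,0,0,0]
  hand: -1

```text
time: 4.5
tool_pos: [540.4, -390.3, 38.9]
tcp_rot: [-3.141, 0.0, 1.789]
contact_force: [-1.5, 0.9, -0.4]
grip_width: 49.7
finger_force: 30.0
```

>>> servo_tool:
  linear:
    - [0,0,-0.04]
    - [0,0,-0.1]
    - [0,0,-0.14]
    - [0,0,-0.14]
    - [0,0,-0.1]
    - [0,0,-0.08]
    - [0,0,0]
    - [0,0,0]
  spin: [0,0,0,0,0,0,0,0]

```text
time: 5.5
tool_pos: [540.1, -390.0, 157.9]
tcp_rot: [-3.141, -0.001, 1.789]
contact_force: [-0.3, 0.4, -3.1]
grip_width: 49.2
finger_force: 30.0
```

```bash
python3 - <<'E'
from h import *
go(479.7,258.6,158,102.5)
E
```

```text
pos [ 540.1 -390.   157.9] rpy deg [-1.7994e+02 -8.0000e-02  1.0251e+02] t 5.5 total lin [ 3.231  0.408 -0.   ] /8 [ 4.039e-01  5.100e-02 -1.000e-04] /6 [ 5.385e-01  6.800e-02 -1.000e-04] spin 0.0001 grip 49.24414332067642 dist 651.0
```

>>> servo_tool:
  linear:
    - [0.1,0.0126,0]
    - [0.18,0.0227,0]
    - [0.22,0.0278,0]
    - [0.22,0.0278,0]
    - [0.22,0.0278,0]
    - [0.22,0.0278,0]
    - [0.22,0.0278,0]
    - [0.22,0.0278,0]
  spin: [0,0,0,0,0,0,0,0]

```text
time: 6.5
tool_pos: [509.8, -67.6, 158.0]
tcp_rot: [-3.14, -0.001, 1.789]
contact_force: [-0.0, -0.6, -1.8]
grip_width: 49.3
finger_force: 30.0
```

>>> servo_tool:
  linear:
    - [0.22,0.0278,0]
    - [0.22,0.0278,0]
    - [0.22,0.0278,0]
    - [0.22,0.0278,0]
    - [0.22,0.0278,0]
    - [0.22,0.0278,0]
    - [0.2,0.0253,0]
    - [0.111,0.0139,0]
  spin: [0,0,0,0,0,0,0,0]

```text
time: 7.5
tool_pos: [479.1, 260.0, 157.8]
tcp_rot: [-3.14, 0.0, 1.791]
contact_force: [1.0, -0.7, -2.7]
grip_width: 49.5
finger_force: 30.0
```

>>> servo_tool:
  linear:
    - [0,0,0]
    - [0,0,0]
    - [0,0,0.1]
    - [0,0,0.1]
    - [0,0,0.05]
    - [0,0,0]
    - [0,0,0]
    - [0,0,0]
  spin: [0.045,0.045,0,0,0,0,0,0]

```text
time: 8.5
tool_pos: [480.6, 258.3, 109.6]
tcp_rot: [3.14, -0.0, 1.648]
contact_force: [-0.0, -0.2, -2.3]
grip_width: 49.5
finger_force: 30.0
```

```bash
python3 - <<'E'
from h import *
c=optics.capture("wrist"); cv2.imwrite("pics/w2.png",c["frame"])
cd={k:np.array(v,float) for k,v in c.items() if k!="frame"};W=cd["world_to_cam"]
for n,p in dict(k=(490.3,117,82),y=(485,187.8,6),div_yg=(482.3,223.2,24),g=(479.7,258.6,6)).items():
    print(n,cv2.projectPoints(np.array([p],float),cv2.Rodrigues(W[:3,:3])[0],W[:3,3],cd["K"],cd["D"])[0].ravel().round(1))
go(479.7,258.6,39.5,94.3)
E
```

```text
k [321.6 496.7]
y [321.8 332. ]
div_yg [321.8 298.3]
g [322.  242.2]
pos [480.5 258.3 109.5] rpy deg [ 1.7993e+02 -1.0000e-02  9.4410e+01] t 8.55 total lin [ 0.002 -0.004  0.35 ] /8 [ 0.0002 -0.0005  0.0438] /6 [ 0.0003 -0.0007  0.0584] spin 0.0013 grip 49.92492343988802 dist 70.0
```

View pics/w2.png

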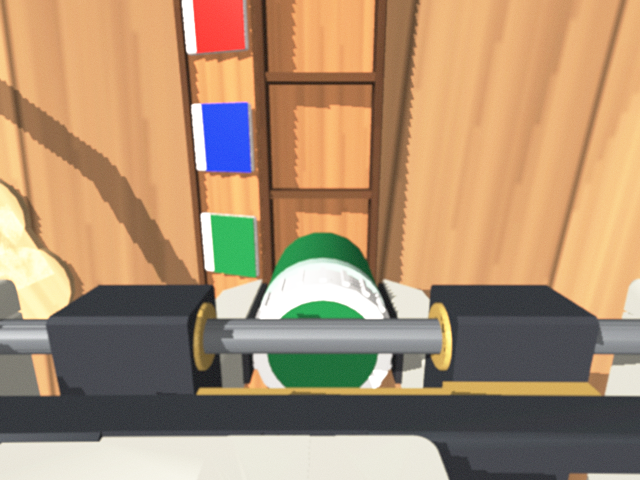

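Wrist view: the jar is centred at column 322 between the rack walls (270 and 375), beside the green tile at (230,245). It is well aligned, so I'll lower it.

>>> servo_tool:
  linear:
    - [0,0,0.1]
    - [0,0,0.1]
    - [0,0,0.07]
    - [0,0,0.04]
    - [0,0,0.02]
    - [0,0,0.014]
    - [0,0,0.007]
    - [0,0,0]
  spin: [0,0,0,0,0,0,0,0]

```text
time: 9.55
tool_pos: [480.3, 258.3, 38.9]
tcp_rot: [3.141, -0.0, 1.648]
contact_force: [0.1, 0.9, -2.1]
grip_width: 49.5
finger_force: 30.0
```

```bash
python3 - <<'E'
from h import *
optics.capture("wrist")
go(479.7,258.6,39,94.3); print(monitor.get_obs()["contact_force"])
E
```

```text
pos [480.3 258.3  38.9] rpy deg [179.97  -0.    94.41] t 9.6 total lin [ 0.002 -0.003 -0.   ] /8 [ 0.0002 -0.0004 -0.    ] /6 [ 0.0003 -0.0005 -0.    ] spin 0.0013 grip 49.616912947603105 dist 1.0
[-0.42641744  0.16003976 -2.30695781]
```

>>> servo_tool:
  linear:
    - [0,0,0.004]
    - [0,0,0.002]
    - [0,0,0]
    - [0,0,0]
    - [0,0,0]
    - [0,0,0]
    - [0,0,0]
    - [0,0,0]
  spin: [0,0,0,0,0,0,0,0]

```text
time: 10.6
tool_pos: [480.3, 258.3, 38.8]
tcp_rot: [3.141, -0.0, 1.648]
contact_force: [-3.5, -1.2, 8.9]
grip_width: 49.3
finger_force: 30.0
```

>>> servo_tool:
  linear:
    - [0,0,-0.002]
    - [0,0,0]
    - [0,0,0]
    - [0,0,0]
    - [0,0,0]
    - [0,0,0]
    - [0,0,0]
    - [0,0,0]
  spin: [0,0,0,0,0,0,0,0]
  hand: 1

```text
time: 11.6
tool_pos: [480.2, 258.2, 37.9]
tcp_rot: [3.142, 0.0, 1.648]
contact_force: [-0.1, -0.1, 1.1]
grip_width: 91.3
finger_force: 0.0
```

>>> servo_tool:
  linear:
    - [0,0,-0.05]
    - [0,0,-0.15]
    - [0,0,-0.16]
    - [0,0,-0.15]
    - [0,0,-0.09]
    - [0,0,0]
    - [0,0,0]
    - [0,0,0]
  spin: [0,0,0,0,0,0,0,0]

```text
time: 12.6
tool_pos: [479.6, 258.0, 156.9]
tcp_rot: [-3.14, 0.001, 1.648]
contact_force: [0.4, -0.5, -0.5]
grip_width: 91.8
finger_force: 0.0
```

```bash
python3 - <<'E'
from h import *
c=optics.capture("wrist"); cv2.imwrite("pics/w3.png",c["frame"])
go(522.8,-319.2,158,102.5)
E
```

```text
pos [479.7 258.  157. ] rpy deg [-1.799e+02  4.000e-02  9.442e+01] t 12.65 total lin [-2.894 -0.007 -0.005] /8 [-0.3618 -0.0009 -0.0007] /6 [-0.4824 -0.0012 -0.0009] spin -0.0898 grip 92.04634183002577 dist 579.0
```

View pics/w3.png

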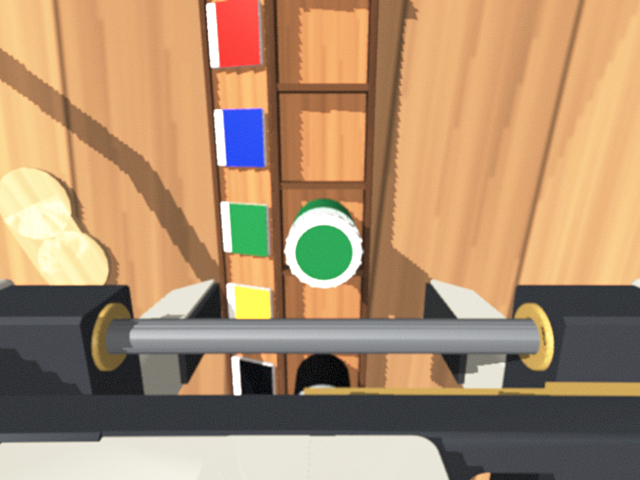

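Wrist view: green stands upright in its place at (323,250), level with the green tile at (247,230). Next is blue.

>>> servo_tool:
  linear:
    - [-0.1,0,0]
    - [-0.18,0,0]
    - [-0.22,0,0]
    - [-0.22,0,0]
    - [-0.22,0,0]
    - [-0.22,0,0]
    - [-0.22,0,0]
    - [-0.22,0,0]
  spin: [0,0,0,0,0,0,0,0]

```text
time: 13.65
tool_pos: [504.1, -63.3, 157.8]
tcp_rot: [-3.141, 0.0, 1.647]
contact_force: [1.1, 0.5, -0.2]
grip_width: 91.8
finger_force: 0.0
```

>>> servo_tool:
  linear:
    - [-0.22,0,0]
    - [-0.22,0,0]
    - [-0.22,0,0]
    - [-0.22,0,0]
    - [-0.2,0,0]
    - [-0.14,0,0]
    - [-0.074,-0.007,-0.005]
    - [0,0,0]
  spin: [0,0,0,0,0,0,0,-0.09]

```text
time: 14.65
tool_pos: [522.4, -320.3, 158.6]
tcp_rot: [-3.141, -0.0, 1.791]
contact_force: [-0.0, -0.6, -0.1]
grip_width: 91.4
finger_force: 0.0
```

```bash
python3 - <<'E'
from h import *
for i in range(4): optics.capture("wrist")
go(522.8,-319.2,38,102.5)
E
```

```text
pos [ 523.  -318.7  158.9] rpy deg [-1.7998e+02 -2.0000e-02  1.0237e+02] t 14.85 total lin [-0.002 -0.001  0.604] /8 [-0.0003 -0.0002  0.0756] /6 [-0.0004 -0.0002  0.1007] spin -0.0015 grip 91.91513378083286 dist 121.0
```

>>> servo_tool:
  linear:
    - [0,0,0.1]
    - [0,0,0.15]
    - [0,0,0.15]
    - [0,0,0.12]
    - [0,0,0.06]
    - [0,0,0.02]
    - [0,0,0]
    - [0,0,0]
  spin: [0,0,0,0,0,0,0,0]

```text
time: 15.85
tool_pos: [523.8, -319.3, 40.0]
tcp_rot: [3.14, 0.001, 1.789]
contact_force: [0.4, -0.1, 0.2]
grip_width: 91.7
finger_force: 0.0
```

>>> servo_tool:
  linear:
    - [0,0,0]
    - [0,0,0]
    - [0,0,0]
    - [0,0,0]
    - [0,0,0]
    - [0,0,0]
    - [0,0,0]
    - [0,0,0]
  spin: [0,0,0,0,0,0,0,0]
  hand: -1

```text
time: 16.85
tool_pos: [523.3, -319.0, 38.9]
tcp_rot: [-3.141, 0.0, 1.789]
contact_force: [-0.6, 0.3, 0.5]
grip_width: 49.8
finger_force: 30.0
```

>>> servo_tool:
  linear:
    - [0,0,-0.04]
    - [0,0,-0.1]
    - [0,0,-0.14]
    - [0,0,-0.14]
    - [0,0,-0.1]
    - [0,0,-0.08]
    - [0,0,0]
    - [0,0,0]
  spin: [0,0,0,0,0,0,0,0]

```text
time: 17.85
tool_pos: [522.9, -318.6, 158.0]
tcp_rot: [-3.141, -0.001, 1.789]
contact_force: [-0.3, 0.8, -1.8]
grip_width: 49.6
finger_force: 30.0
```

```bash
python3 - <<'E'
from h import *
optics.capture("wrist")
go(474.4,329.2,158,94.3)
E
```

```text
pos [ 522.8 -318.6  157.8] rpy deg [-1.7993e+02 -9.0000e-02  1.0251e+02] t 17.9 total lin [ 3.215e+00  4.650e-01 -1.000e-03] /8 [ 4.018e-01  5.820e-02 -1.000e-04] /6 [ 5.358e-01  7.750e-02 -2.000e-04] spin 0.0912 grip 49.49547913703943 dist 650.0
```

>>> servo_tool:
  linear:
    - [0.1,0.0145,0]
    - [0.18,0.026,0]
    - [0.22,0.0318,0]
    - [0.22,0.0318,0]
    - [0.22,0.0318,0]
    - [0.22,0.0318,0]
    - [0.22,0.0318,0]
    - [0.22,0.0318,0]
  spin: [0,0,0,0,0,0,0,0]

```text
time: 18.9
tool_pos: [497.9, 5.9, 158.6]
tcp_rot: [-3.141, -0.001, 1.79]
contact_force: [1.1, 0.5, -1.4]
grip_width: 49.7
finger_force: 30.0
```

>>> servo_tool:
  linear:
    - [0.22,0.0318,0]
    - [0.22,0.0318,0]
    - [0.22,0.0318,0]
    - [0.22,0.0318,0]
    - [0.22,0.0318,0]
    - [0.22,0.0318,0]
    - [0.2,0.0289,0]
    - [0.095,0.014,0]
  spin: [0,0,0,0,0,0,0,0]

```text
time: 19.9
tool_pos: [473.0, 331.1, 158.3]
tcp_rot: [-3.14, 0.0, 1.792]
contact_force: [1.0, -0.0, -2.4]
grip_width: 49.0
finger_force: 30.0
```

>>> servo_tool:
  linear:
    - [0,0,0]
    - [0,0,0]
    - [0,0,0.1]
    - [0,0,0.1]
    - [0,0,0.05]
    - [0,0,0]
    - [0,0,0]
    - [0,0,0]
  spin: [0.045,0.046,0,0,0,0,0,0]

```text
time: 20.9
tool_pos: [475.2, 329.1, 109.7]
tcp_rot: [3.14, -0.0, 1.646]
contact_force: [0.7, -0.0, -2.6]
grip_width: 49.7
finger_force: 30.0
```

```bash
python3 - <<'E'
from h import *
optics.capture("wrist")
go(474.4,329.2,39,94.3)
E
```

```text
pos [475.1 329.  109.6] rpy deg [ 1.7993e+02 -2.0000e-02  9.4320e+01] t 20.95 total lin [ 0.001 -0.003  0.353] /8 [ 0.0001 -0.0004  0.0441] /6 [ 0.0002 -0.0006  0.0588] spin 0.0003 grip 49.63483909325552 dist 71.0
```

>>> servo_tool:
  linear:
    - [0,0,0.1]
    - [0,-0.003,0.1]
    - [0,0,0.07]
    - [0,0,0.04]
    - [0,0,0.02]
    - [0,0,0.014]
    - [0,0,0.007]
    - [0,0,0.003]
  spin: [0,0,0,0,0,0,0,0]

```text
time: 21.95
tool_pos: [474.4, 329.0, 38.9]
tcp_rot: [3.141, -0.0, 1.646]
contact_force: [-2.3, -0.5, 6.0]
grip_width: 49.7
finger_force: 30.0
```

>>> servo_tool:
  linear:
    - [0,0,0.002]
    - [0,0,0]
    - [0,0,0]
    - [0,0,0]
    - [0,0,0]
    - [0,0,0]
    - [0,0,0]
    - [0,0,0]
  spin: [0,0,0,0,0,0,0,0]

```text
time: 22.95
tool_pos: [474.4, 329.0, 38.9]
tcp_rot: [3.141, -0.0, 1.646]
contact_force: [-2.0, -1.7, 6.9]
grip_width: 49.3
finger_force: 30.0
```

Blue is on the floor. I'll release it and go to yellow.

>>> servo_tool:
  linear:
    - [0,0,-0.002]
    - [0,0,0]
    - [0,0,0]
    - [0,0,0]
    - [0,0,0]
    - [0,0,0]
    - [0,0,0]
    - [0,0,0]
  spin: [0,0,0,0,0,0,0,0]
  hand: 1

```text
time: 23.95
tool_pos: [474.2, 328.8, 38.1]
tcp_rot: [3.142, 0.0, 1.646]
contact_force: [0.8, 1.2, -0.5]
grip_width: 91.8
finger_force: 0.0
```

>>> servo_tool:
  linear:
    - [0,0,-0.05]
    - [0,0,-0.15]
    - [0,0,-0.16]
    - [0,0,-0.15]
    - [0,0,-0.09]
    - [0,0,0]
    - [0,0,0]
    - [0,0,0]
  spin: [0,0,0,0,0,0,0,0]

```text
time: 24.95
tool_pos: [473.7, 328.6, 157.0]
tcp_rot: [-3.14, 0.001, 1.646]
contact_force: [-0.3, -1.3, -0.1]
grip_width: 92.2
finger_force: 0.0
```

```bash
python3 - <<'E'
from h import *
c=optics.capture("wrist"); cv2.imwrite("pics/w4.png",c["frame"])
go(511.5,-252.3,158,102.5)
E
```

```text
pos [473.8 328.6 157.1] rpy deg [-1.799e+02  5.000e-02  9.432e+01] t 25.0 total lin [-2.911 -0.031 -0.004] /8 [-0.3638 -0.0038 -0.0006] /6 [-0.4851 -0.0051 -0.0007] spin -0.0909 grip 91.37606638215969 dist 582.0
```

View pics/w4.png

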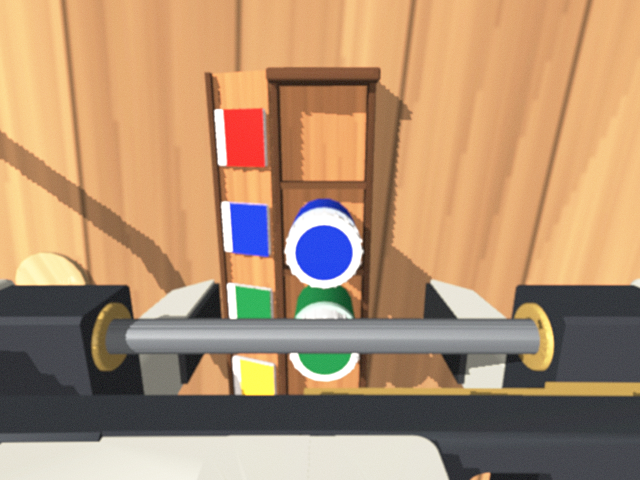

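Wrist view: blue stands upright at (323,252) beside the blue tile (247,229), with green behind it. Next is yellow.

>>> servo_tool:
  linear:
    - [-0.1,0,0]
    - [-0.18,0,0]
    - [-0.22,-0.005,0]
    - [-0.22,-0.005,0]
    - [-0.22,-0.005,0]
    - [-0.22,-0.005,0]
    - [-0.22,-0.005,0]
    - [-0.22,-0.005,0]
  spin: [0,0,0,0,0,0,0,0]

```text
time: 26.0
tool_pos: [491.6, 6.9, 158.0]
tcp_rot: [-3.141, 0.0, 1.646]
contact_force: [-0.2, -0.0, -0.5]
grip_width: 91.6
finger_force: 0.0
```

>>> servo_tool:
  linear:
    - [-0.22,0,0]
    - [-0.22,0,0]
    - [-0.22,0,0]
    - [-0.22,0,0]
    - [-0.2,0,0]
    - [-0.15,0,0]
    - [-0.081,-0.001,-0.004]
    - [0,0,0]
  spin: [0,0,0,0,0,0,0,-0.091]

```text
time: 27.0
tool_pos: [511.1, -253.5, 158.7]
tcp_rot: [-3.141, -0.0, 1.791]
contact_force: [0.8, 0.7, 0.6]
grip_width: 91.9
finger_force: 0.0
```

```bash
python3 - <<'E'
from h import *
for i in range(4): c=optics.capture("wrist")
f=c["frame"].astype(int); m=(f[...,1]>120)&(f[...,2]>150)&(f[...,0]<80); m[290:]=0
n,l,s,ce=cv2.connectedComponentsWithStats(m.astype(np.uint8)); i=1+s[1:,4].argmax()
cd={k:np.array(v,float) for k,v in c.items() if k!="frame"}; print(s[i],ce[i],onplane(cd,ce[i],82).round(1))
go(511.8,-252.3,38,102.5)
E
```

```text
[295 200  57  22 353] [324.74787535 207.80736544] [ 505.6 -222.7   82. ]
pos [ 511.6 -251.8  158.9] rpy deg [-1.7998e+02 -2.0000e-02  1.0237e+02] t 27.2 total lin [-0.003  0.001  0.604] /8 [-0.0003  0.0001  0.0755] /6 [-4.000e-04  1.000e-04  1.007e-01] spin -0.0015 grip 91.51256973814635 dist 121.0
```

>>> servo_tool:
  linear:
    - [-0.002,0,0.1]
    - [0,0,0.15]
    - [0,0,0.15]
    - [0,0,0.12]
    - [0,0,0.06]
    - [0,0,0.02]
    - [0,0,0]
    - [0,0,0]
  spin: [0,0,0,0,0,0,0,0]

```text
time: 28.2
tool_pos: [512.5, -252.9, 39.9]
tcp_rot: [3.14, 0.001, 1.789]
contact_force: [0.2, -0.8, -0.2]
grip_width: 91.7
finger_force: 0.0
```

>>> servo_tool:
  linear:
    - [0,0,0]
    - [0,0,0]
    - [0,0,0]
    - [0,0,0]
    - [0,0,0]
    - [0,0,0]
    - [0,0,0]
    - [0,0,0]
  spin: [0,0,0,0,0,0,0,0]
  hand: -1

```text
time: 29.2
tool_pos: [512.0, -252.5, 38.9]
tcp_rot: [3.142, 0.0, 1.789]
contact_force: [0.2, -0.2, 0.6]
grip_width: 49.6
finger_force: 30.0
```

>>> servo_tool:
  linear:
    - [0,0,-0.04]
    - [0,0,-0.1]
    - [0,0,-0.14]
    - [0,0,-0.14]
    - [0,0,-0.1]
    - [0,0,-0.08]
    - [0,0,0]
    - [0,0,0]
  spin: [0,0,0,0,0,0,0,0]

```text
time: 30.2
tool_pos: [511.5, -252.3, 158.1]
tcp_rot: [-3.141, -0.001, 1.789]
contact_force: [-0.6, 0.5, -1.6]
grip_width: 49.4
finger_force: 30.0
```

```bash
python3 - <<'E'
from h import *
optics.capture("wrist")
go(485,187.8,158,94.3)
E
```

```text
pos [ 511.5 -252.2  157.9] rpy deg [-1.7992e+02 -7.0000e-02  1.0251e+02] t 30.25 total lin [ 2.177  0.348 -0.   ] /8 [ 2.721e-01  4.340e-02 -1.000e-04] /6 [ 3.628e-01  5.790e-02 -1.000e-04] spin 0.0913 grip 48.864464186938626 dist 441.0
```

>>> servo_tool:
  linear:
    - [0.1,0.016,0]
    - [0.18,0.029,0]
    - [0.22,0.035,0]
    - [0.22,0.035,0]
    - [0.22,0.035,0]
    - [0.22,0.035,0]
    - [0.22,0.035,0]
    - [0.22,0.035,0]
  spin: [0,0,0,0,0,0,0,0]

```text
time: 31.25
tool_pos: [491.2, 73.3, 158.5]
tcp_rot: [-3.141, -0.0, 1.79]
contact_force: [0.5, -0.3, -1.4]
grip_width: 49.3
finger_force: 30.0
```

>>> servo_tool:
  linear:
    - [0.22,0.035,0]
    - [0.2,0.032,0]
    - [0.157,0.026,0]
    - [0,0,0]
    - [0,0,0]
    - [0,0,0.1]
    - [0,0,0.1]
    - [0,0,0.05]
  spin: [0,0,0,0.045,0.046,0,0,0]

```text
time: 32.25
tool_pos: [484.0, 188.1, 107.6]
tcp_rot: [-3.139, 0.0, 1.647]
contact_force: [-0.2, 0.7, -1.0]
grip_width: 49.5
finger_force: 30.0
```

```bash
python3 - <<'E'
from h import *
for i in range(4): optics.capture("wrist")
go(485,187.8,39,94.3)
E
```

```text
pos [485.5 187.9 109.2] rpy deg [179.99  -0.    94.34] t 32.45 total lin [-0.    -0.003  0.351] /8 [-0.     -0.0003  0.0439] /6 [-0.     -0.0005  0.0585] spin 0.0004 grip 49.298504534278905 dist 70.0
```

>>> servo_tool:
  linear:
    - [0,0,0.1]
    - [0,-0.002,0.1]
    - [0,0,0.07]
    - [0,0,0.04]
    - [0,0,0.02]
    - [0,0,0.012]
    - [0,0,0.007]
    - [0,0,0.003]
  spin: [0,0,0,0,0,0,0,0]

```text
time: 33.45
tool_pos: [485.4, 187.6, 38.9]
tcp_rot: [3.141, 0.0, 1.646]
contact_force: [-1.3, -0.1, 4.7]
grip_width: 49.4
finger_force: 30.0
```

>>> servo_tool:
  linear:
    - [0,0,0.003]
    - [0,0,0]
    - [0,0,0]
    - [0,0,0]
    - [0,0,0]
    - [0,0,0]
    - [0,0,0]
    - [0,0,0]
  spin: [0,0,0,0,0,0,0,0]

```text
time: 34.45
tool_pos: [485.4, 187.6, 38.9]
tcp_rot: [3.141, -0.0, 1.646]
contact_force: [-2.1, -1.5, 6.2]
grip_width: 49.6
finger_force: 30.0
```

>>> servo_tool:
  linear:
    - [0,0,-0.002]
    - [0,0,0]
    - [0,0,0]
    - [0,0,0]
    - [0,0,0]
    - [0,0,0]
    - [0,0,0]
    - [0,0,0]
  spin: [0,0,0,0,0,0,0,0]
  hand: 1

```text
time: 35.45
tool_pos: [485.2, 187.5, 38.3]
tcp_rot: [3.142, 0.0, 1.646]
contact_force: [-0.2, 0.1, -0.7]
grip_width: 92.0
finger_force: 0.0
```

>>> servo_tool:
  linear:
    - [0,0,-0.05]
    - [0,0,-0.15]
    - [0,0,-0.16]
    - [0,0,-0.15]
    - [0,0,-0.09]
    - [0,0,0]
    - [0,0,0]
    - [0,0,0]
  spin: [0,0,0,0,0,0,0,0]

```text
time: 36.45
tool_pos: [484.6, 187.4, 157.3]
tcp_rot: [-3.14, 0.0, 1.646]
contact_force: [-0.0, -0.4, -0.3]
grip_width: 92.0
finger_force: 0.0
```

```bash
python3 - <<'E'
from h import *
optics.capture("wrist")
go(478.3,-110.5,158,117.5)
E
```

```text
pos [484.7 187.4 157.4] rpy deg [-1.799e+02  2.000e-02  9.432e+01] t 36.5 total lin [-1.483 -0.144 -0.003] /8 [-0.1854 -0.018  -0.0004] /6 [-0.2472 -0.024  -0.0005] spin -0.2576 grip 91.69688753048098 dist 298.0
```

>>> servo_tool:
  linear:
    - [-0.1,-0.009,0]
    - [-0.2,-0.02,0]
    - [-0.22,-0.022,0]
    - [-0.22,-0.022,0]
    - [-0.22,-0.022,0]
    - [-0.22,-0.022,0]
    - [-0.2,-0.018,0]
    - [-0.103,-0.009,-0.003]
  spin: [0,0,0,0,0,0,0,0]

```text
time: 37.5
tool_pos: [478.5, -112.3, 158.3]
tcp_rot: [-3.141, -0.0, 1.644]
contact_force: [0.5, 0.7, 1.3]
grip_width: 91.5
finger_force: 0.0
```

>>> servo_tool:
  linear:
    - [0,0,0]
    - [0,0,0]
    - [0,0,0]
    - [0,0,0]
    - [0,0,0]
    - [0,0,0]
    - [0,0,0]
    - [0,0,0]
  spin: [-0.086,-0.086,-0.086,0,0,0,0,0]

```text
time: 38.5
tool_pos: [478.8, -110.4, 158.9]
tcp_rot: [3.142, 0.0, 2.051]
contact_force: [-0.4, -0.3, 0.0]
grip_width: 92.0
finger_force: 0.0
```

```bash
python3 - <<'E'
from h import *
c=optics.capture("wrist"); cv2.imwrite("pics/w5.png",c["frame"])
cd={k:np.array(v,float) for k,v in c.items() if k!="frame"};W=cd["world_to_cam"]
for n,p in dict(r=(478.5,-110.6,82),big=(350,-78,105)).items():
    print(n,cv2.projectPoints(np.array([p],float),cv2.Rodrigues(W[:3,:3])[0],W[:3,3],cd["K"],cd["D"])[0].ravel().round(1))
go(478.3,-110.5,39,117.5)
E
```

```text
r [323.1 253.9]
big [135.  105.4]
pos [ 478.8 -110.4  158.9] rpy deg [-1.8000e+02  1.0000e-02  1.1753e+02] t 38.55 total lin [ 0.001 -0.003  0.6  ] /8 [ 0.0001 -0.0003  0.075 ] /6 [ 0.0001 -0.0004  0.0999] spin 0.0003 grip 91.69945380698698 dist 120.0
```

View pics/w5.png

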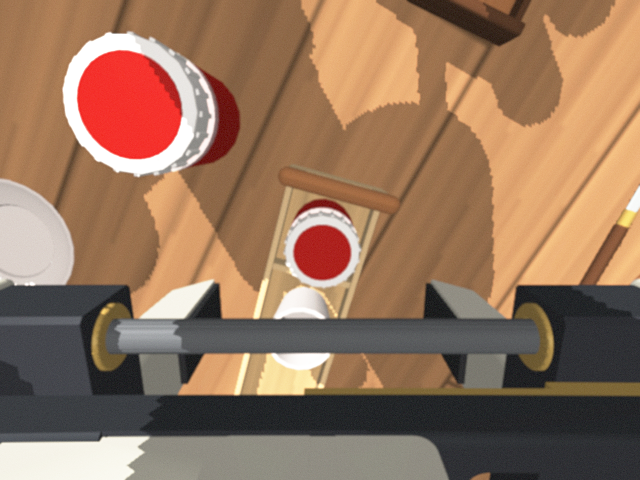

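Wrist view: the small red jar's lid is at (322,252), where predicted. The big red jar at (130,105) is clear of the gripper at this yaw. I'll descend on the small one.

>>> servo_tool:
  linear:
    - [0,-0.002,0.1]
    - [0,0,0.15]
    - [0,0,0.15]
    - [0,0,0.12]
    - [0,0,0.06]
    - [0,0,0.02]
    - [0,0,0]
    - [0,0,0]
  spin: [0,0,0,0,0,0,0,0]

```text
time: 39.55
tool_pos: [479.0, -110.8, 39.7]
tcp_rot: [3.141, 0.001, 2.052]
contact_force: [-0.7, 0.4, -0.3]
grip_width: 92.1
finger_force: 0.0
```

>>> servo_tool:
  linear:
    - [0,0,0]
    - [0,0,0]
    - [0,0,0]
    - [0,0,0]
    - [0,0,0]
    - [0,0,0]
    - [0,0,0]
    - [0,0,0]
  spin: [0,0,0,0,0,0,0,0]
  hand: -1

```text
time: 40.55
tool_pos: [478.5, -110.6, 38.9]
tcp_rot: [3.142, 0.0, 2.052]
contact_force: [0.8, -0.3, -0.6]
grip_width: 49.3
finger_force: 30.0
```

>>> servo_tool:
  linear:
    - [0,0,-0.04]
    - [0,0,-0.1]
    - [0,0,-0.14]
    - [0,0,-0.14]
    - [0,0,-0.1]
    - [0,0,-0.08]
    - [0,0,0]
    - [0,0,0]
  spin: [0,0,0,0,0,0,0,0]

```text
time: 41.55
tool_pos: [478.0, -110.4, 158.4]
tcp_rot: [-3.141, -0.001, 2.051]
contact_force: [-0.4, -0.1, -0.8]
grip_width: 49.4
finger_force: 30.0
```

>>> servo_tool:
  linear:
    - [0,0,0]
    - [0,0,0]
    - [0,0,0]
    - [0,0,0]
    - [0,0,0]
    - [0,0,0]
    - [0,0,0]
    - [0,0,0]
  spin: [0.086,0.086,0.086,0,0,0,0,0]

```text
time: 42.55
tool_pos: [478.4, -110.5, 158.9]
tcp_rot: [-3.142, 0.0, 1.647]
contact_force: [0.2, 0.5, -1.5]
grip_width: 49.2
finger_force: 30.0
```

```bash
python3 - <<'E'
from h import *
optics.capture("wrist")
go(469.1,400,158,94.3)
E
```

```text
pos [ 478.5 -110.6  158.9] rpy deg [1.800e+02 1.000e-02 9.434e+01] t 42.6 total lin [2.549 0.146 0.005] /8 [0.3186 0.0183 0.0006] /6 [0.4248 0.0244 0.0008] spin 0.0004 grip 49.576743038820204 dist 511.0
```

>>> servo_tool:
  linear:
    - [0.1,0.006,0]
    - [0.18,0.01,0]
    - [0.22,0.0126,0]
    - [0.22,0.0126,0]
    - [0.22,0.0126,0]
    - [0.22,0.0126,0]
    - [0.22,0.0126,0]
    - [0.22,0.0126,0]
  spin: [0,0,0,0,0,0,0,0]

```text
time: 43.6
tool_pos: [472.5, 211.4, 159.0]
tcp_rot: [3.141, 0.0, 1.647]
contact_force: [0.7, -0.2, -1.9]
grip_width: 49.7
finger_force: 30.0
```

>>> servo_tool:
  linear:
    - [0.22,0.0126,0]
    - [0.22,0.0126,0]
    - [0.22,0.0126,0]
    - [0.17,0.01,0]
    - [0.119,0.0066,0]
    - [0,0,0]
    - [0,0,0.1]
    - [0,0,0.15]
  spin: [0,0,0,0,0,0,0,0]

```text
time: 44.6
tool_pos: [469.9, 399.3, 109.3]
tcp_rot: [3.14, -0.001, 1.646]
contact_force: [0.1, -0.7, -2.3]
grip_width: 49.1
finger_force: 30.0
```

```bash
python3 - <<'E'
from h import *
for i in range(4): optics.capture("wrist")
go(469.1,400,39,94.3)
E
```

```text
pos [469.3 399.2 109.1] rpy deg [-1.7996e+02  4.0000e-02  9.4290e+01] t 44.8 total lin [ 0.004 -0.001  0.35 ] /8 [ 0.0005 -0.0001  0.0438] /6 [ 0.0007 -0.0001  0.0584] spin -0.0002 grip 49.34296017034419 dist 70.0
```

>>> servo_tool:
  linear:
    - [0.003,0,0.1]
    - [0,0,0.1]
    - [0,0,0.07]
    - [0,0,0.04]
    - [0,0,0.02]
    - [0,0,0.012]
    - [0,0,0.007]
    - [0,0,0.003]
  spin: [0,0,0,0,0,0,0,0]

```text
time: 45.8
tool_pos: [469.3, 400.7, 38.9]
tcp_rot: [3.141, -0.0, 1.646]
contact_force: [-0.8, -1.2, 3.0]
grip_width: 49.3
finger_force: 30.0
```

>>> servo_tool:
  linear:
    - [0,0,0.002]
    - [0,0,0]
    - [0,0,0]
    - [0,0,0]
    - [0,0,0]
    - [0,0,0]
    - [0,0,0]
    - [0,0,0]
  spin: [0,0,0,0,0,0,0,0]

```text
time: 46.8
tool_pos: [469.3, 400.7, 38.9]
tcp_rot: [3.141, -0.0, 1.646]
contact_force: [-1.4, -0.7, 5.7]
grip_width: 49.4
finger_force: 30.0
```

>>> servo_tool:
  linear:
    - [0,0,-0.002]
    - [0,0,0]
    - [0,0,0]
    - [0,0,0]
    - [0,0,0]
    - [0,0,0]
    - [0,0,0]
    - [0,0,0]
  spin: [0,0,0,0,0,0,0,0]
  hand: 1

```text
time: 47.8
tool_pos: [469.1, 400.6, 38.5]
tcp_rot: [-3.142, 0.0, 1.646]
contact_force: [-0.6, -0.0, 0.2]
grip_width: 91.4
finger_force: 0.0
```

>>> servo_tool:
  linear:
    - [0,0,-0.05]
    - [0,0,-0.15]
    - [0,0,-0.16]
    - [0,0,-0.15]
    - [0,0,-0.12]
    - [0,0,-0.08]
    - [-0.15,0,0]
    - [-0.1,0,0]
  spin: [0,0,0,0,0,0,0,0]

```text
time: 48.8
tool_pos: [472.7, 349.7, 180.5]
tcp_rot: [-3.141, 0.0, 1.646]
contact_force: [-0.8, 0.1, 0.1]
grip_width: 91.5
finger_force: 0.0
```

>>> servo_tool:
  linear:
    - [-0.2,0,0]
    - [-0.25,0,0]
    - [-0.25,0,0]
    - [-0.25,0,0]
    - [-0.25,0,0]
    - [-0.25,0,0]
    - [-0.2,0,0]
    - [-0.1,0,0]
  spin: [0,0,0,0,0,0,0,0]

```text
time: 49.8
tool_pos: [499.0, -0.6, 180.3]
tcp_rot: [-3.141, 0.0, 1.644]
contact_force: [-0.0, -1.2, -0.0]
grip_width: 91.4
finger_force: 0.0
```

```bash
python3 - <<'E'
from h import *
a=optics.capture("top")["frame"][180:290,110:300];b=optics.capture("scene")["frame"][125:255,325:475]
cv2.imwrite("pics/end.png",np.hstack([cv2.resize(a,(449,260)),cv2.resize(b,(300,260))]))
E
```

```text
(no output)
```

View pics/end.png

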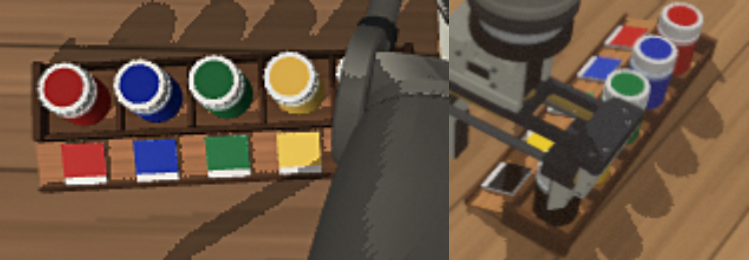

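The end picture shows red (66,90), blue (140,88), green (213,82) and yellow (291,80) all upright behind their own tiles. The black jar is untouched, and the arm is above and clear of everything. I'll hand the job in.

```bash
python3 -c "
from plant import workorder; print(workorder.close_job())"
```

```text
the job is handed in; nothing more can be done
None
```

The job is handed in: the small red, blue, green and yellow jars stand upright behind their own tiles, and the black jar was left in its place; the hand-in gave no verdict.

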